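# Fit the clamp nut on the tape stand

## Task

A fresh roll of packing tape is already on the bench tape stand. Put the clamp nut that lies on the bench onto the stand's spindle, turn it gently backwards (anticlockwise seen from above) until its lugs drop into the thread start, then screw it on clockwise until it holds the roll down hand-tight, and let go. Never force the thread, and leave the other things on the bench where they are.

Things in the scene. Friction and masses are not known exactly. Their poses are not given: they have to be found in the camera images.
- tape_stand: Round grey cast foot, 160 mm across, 10 mm thick, screwed to the bench, with a hub 68 mm across up to 30 mm above the bench. Fixed. Origin: centre of its underside, at bench height; z up along the spindle's axis. The tape roll lies on rubber pads on the foot, its top 58 mm above the bench.
- spindle: Fixed upright steel spindle on the stand's axis (it does not turn); origin on the axis at bench height. Core 28 mm across; right-handed two-start thread 37 mm across, lead 24 mm a turn, 12 mm from ridge to ridge: clockwise from above screws a nut down. The two thread starts lie opposite each other; where round the turn is not given: feel for them.
- spindle_tip (a point): Top of the spindle's blunt nose (20 mm across, widening to 28 mm), on its axis, 80 mm above the bench.
- thread_top (a point): Point on the spindle's axis at the height of the thread starts, 78 mm above the bench. A nut set on at a chance angle rests with its lugs on the ridges. Backed (anticlockwise) it rides up them at 3.8 mm a radian, then drops about 10 mm off their ends into the thread starts: at most a little over half a turn. By chance it may drop in at once when set on. Then turn clockwise.
- rib_top (a point): Point on the axis, 74 mm above the bench, at the top of two guard ribs, each 4 mm high, on a ridge just behind the next thread start. Turned clockwise from on top of a ridge, the lugs block against a rib: the nut is not in the thread. Backing on after the drop also meets a rib. Lugs that chance to rest on a rib first drop 2 to 4 mm when backed: not yet the start.
- clamp_nut: Grey moulded clamp nut, 60 mm high, 130 to 200 g, loose, standing on its flange on the bench at first. Origin: centre of the flange's underside; z up its axis; x along the bar grip. Flange 94 mm across, 10 mm thick with the sprung slip washer under it (15 N a mm); boss 51 mm across up to 33 mm; on top the bar grip. The nut is the same after a half turn.
- nut_grip (a point): Middle of the nut's bar grip, 46 mm above the flange's underside. The bar is 60 mm long (nut's x), 18 mm thick (nut's y), from 33 to 60 mm above the underside. Hand-tight is 0.3 to 0.6 rad past first bite, roughly 0.2 to 0.5 N m while turning (less shows once it stands still); 0.9 rad past it is too much. It holds what it is tightened to.
- nut_mouth (a point): Middle of the nut's mouth (at its origin): funnel 45 mm across leading to a blind bore 39 mm across, 28 mm deep; about 1 mm play on the thread. Two opposite lugs in the bore, undersides 8 mm above the mouth. Height of the mouth above the bench: 63 to 70.5 mm with the lugs on ridges or ribs, 63 mm when blocked by a rib.
- nut_lugs (a point): Point on the nut's axis, 10 mm above the flange's underside, level with its lugs. When the lugs have dropped into the thread starts the flange's underside is 59 to 61 mm above the bench. From there 1.1 to 1.7 rad clockwise brings it onto the roll (58 mm) and to first bite; each 0.1 rad more adds about 6 N of clamp.
- tape_roll: Cream roll of packing tape, 104 mm across, 48 mm high, 160 g, loose, already lying on the stand's foot round hub and spindle. Origin: centre of the underside.
- stamp: Wooden hand stamp with a turned handle, 30 x 56 x 71 mm, standing on the bench; leave alone. Origin: centre of the underside.
- marker: Blue and white felt marker, 128 mm long, lying on the bench; leave alone. Origin: middle of the underside.
Things that resemble listed ones, but are neither listed nor needed, are in the scene too. Of the things like the tape_roll, leave any that is red; of the rest the smaller one is meant.

How it is judged:
By the outcome, as a careful person would: the job done as asked, in the order asked, and still so for the second after the job is handed in, with the robot touching nothing.
It also fails if it takes over 61 s, if anything falls off the work surface, if the arm or the gripper's body presses on something with over 40 N, if the wrist force passes 120 N, or if a joint passes its speed limit or range.

## Robot

A 6-joint arm with a two-finger parallel gripper is mounted at the origin on a cart in front of the work surface, level with it; the furniture and walls round the work are solid. World frame = base frame: x ahead of the robot, y to its left, z up, the work surface at z = 0. Lengths are in m, angles in rad, forces in N, time in s.
With the tool pointing down it reaches from about 0.275 to 0.825 m from the base axis. Payload 5.2 kg.
Tool frame: the origin (TCP) lies at the very end of the fingers, on their centre line; the grasp point (between the pads) lies behind it (bot.tcp_to_grasp is the y of the grasp point in the tool frame, in m); y points along the fingers, x is the direction in which the jaws open and shut, and the axes are right-handed (so a half turn about y gives the same grasp; the last joint's range is limited). The gripper opens to 93 mm and grips with 3 to 60 N. Pads are 15 mm wide; open, the fingers measure 128 mm over their backs; the gripper's body (75 mm by 188 mm) begins 65 mm behind the grasp point.
Start: joints at [-1.463, 0.259, 1.535, -0, 1.348, -0.203], TCP at [0.168, -0.524, 0.219] pointing down, gripper open.
Joint ranges: [-3.14, 3.14], [-0.91, 2.08], [0.19, 2.58], [-1.22, 4.36], [0.22, 2.71], [-3.12, 3.12]. Speed limits (rad/s): [2.57, 2.57, 3.14, 3.14, 3.14, 3.14].

## Interface

Orientations are given as a 3x3 rotation matrix whose columns are the frame's x, y, z axes.
In Python, from plant import bot gives the robot as it stands. The module is installed in compiled form; this text tells all that it offers.
- The arm moves only by the tool drive_tool, never from a script. Its argument "series" is a list of rows, each a list of 7 numbers: the shift along the tool's x, y, z in m, then the turn, a rotation vector about the tool's x, y, z in degrees, then the closure in counts, from 0 (fully open) to 255 (shut). A call has 1 to 10 rows; each row shifts and turns the commanded pose from where the row before left it, along the tool's axes as they then stand; what a row does not reach is not made up. A row lasts 1/10 s, in which the tool goes at most 50 mm and 8.59 degrees, less where a joint would pass 70% of its speed; a pose out of reach is approached as far as the arm can. A call with a gripper value outside its range is refused whole. The fingers move at their own pace and stop on an object; "newtons" is the grip in N (left out, the last holds). Time passes only in rows, so rows that do not move let the fingers close. It gives the time, the measured TCP pose, the force and the opening at its end, in the units of the state.
- bot.state(): the state, without advancing time (a new reading comes with each control period).
- bot.capture(name): name is "scene" or "top" or "wrist"; returns a dict with "image" (480x640x3 uint8, blue, green, red), "K" (3x3 intrinsics, pixels), "rvec" (rotation vector, rad) and "tvec" (3), from world to camera coordinates, as OpenCV has them. Camera axes: x right, y down, z forward; pixel columns grow to the right and rows downward; lengths in m; the calibration is good to about 2 mm. The wrist camera is an equidistant fisheye: a pixel r from the principal point sees the ray r / f radians off the axis. A picture is of the moment at which its call begins. There is no depth.
- bot.job_done(): hands the job in, once; it reports no verdict.
Trained networks look in a picture, given as the dict that the camera call returned (one of the last four; its "shot" number tells which), for a name from the list of things; names that differ only in an ending like _2 or _b are one class to them, and where a whole thing is asked for, a point or a joint stands for the part that bears it (a point fixed in the world has none). Each returns a list of dicts, best first, with "p" (0 to 1); they miss things now and then, are a little off and sometimes report something else, mostly with a low value. They report only what shows in the picture. A call takes as long as a camera call. They do not tell look-alikes from the thing itself.
- bot.spot_in(picture, name): "position" ([x, y, z] in m, in world coordinates, good to about 4 mm: the middle of the surface that is visible of it).
The state is a dict: "time_s": time; "qpos": joint angles; "qvel": joint speeds; "joint_efforts": joint torques, N m; "tool_pos": TCP position; "tool_rot": TCP orientation; "contact_force": force on the tool from outside, world axes, zero at the start; "torque": the same for the moment, N m; "grip_width": finger opening in m.
Only numpy, scipy, OpenCV 4.12 (cv2) and the standard library are available. Lean on these libraries where they do the work, as an engineer would, in place of code of your own. Each camera call takes 0.05 s, during which the arm holds its last target.

## Working session

There is one attempt and no reset: what is moved stays moved. The work goes in short steps, Python scripts to look and compute and a tool call to move; the robot and the scene stay as the last step left them, time stands still between calls to the robot, and variables do not carry over. Pictures are saved under pics/ and viewed, and the job is handed in when it is done.

Besides the shell and the picture viewer there is one more tool, called as name(argument=value, ...), one argument or row to a line, values as JSON. drive_tool: Moves the arm, as the interface text tells. Its arguments: {"type":"object","properties":{"series":{"type":"array"},"newtons":{"type":"number"}},"required":["series"]}

```bash
mkdir -p pics; ls
python3 - <<'E'
from plant import bot
import cv2,numpy as np
np.set_printoptions(precision=4,suppress=True)
s=bot.state()
for k,v in s.items(): print(k,np.array(v))
print(bot.tcp_to_grasp)
for n in ("scene","top"):
    c=bot.capture(n); cv2.imwrite(f"pics/{n}0.png",c["image"])
    for t in ("clamp_nut","nut_grip","nut_mouth","tape_stand","spindle","spindle_tip","tape_roll","stamp","marker"):
        print(n,t,[(np.array(d["position"]).round(4),round(d["p"],2)) for d in bot.spot_in(c,t)])
print(bot.state()["time_s"])
E
```

```text
pics
time_s 0.0
qpos [-1.4628  0.2593  1.5361  0.      1.348  -0.2028]
qvel [ 0.0004 -0.0002  0.0008  0.0002 -0.0008  0.0004]
joint_efforts [  0.0015 -43.7306 -28.3997   0.0721   0.041   -0.0002]
tool_pos [ 0.1682 -0.5231  0.2178]
tool_rot [[ 0.3058 -0.0002  0.9521]
 [-0.9521  0.0018  0.3058]
 [-0.0018 -1.      0.0004]]
contact_force [ 0.2054 -0.3797 -0.8887]
torque [-0.0164  0.0588  0.0527]
grip_width 0.09292749200075953
-0.0188
scene clamp_nut [(array([ 0.4387, -0.2113,  0.0114]), 0.95)]
scene nut_grip [(array([ 0.4365, -0.217 ,  0.009 ]), 0.68)]
scene nut_mouth [(array([ 0.4426, -0.2131,  0.0144]), 0.77)]
scene tape_stand [(array([0.5373, 0.0781, 0.0095]), 0.7)]
scene spindle [(array([ 0.4434, -0.2123,  0.0136]), 0.67), (array([0.5665, 0.0517, 0.0705]), 0.51)]
scene spindle_tip [(array([0.5368, 0.0748, 0.005 ]), 0.91)]
scene tape_roll [(array([0.5568, 0.0635, 0.0494]), 0.97), (array([ 0.4757, -0.3976,  0.036 ]), 0.95), (array([0.5212, 0.2634, 0.051 ]), 0.85), (array([0.5382, 0.0795, 0.0089]), 0.39)]
scene stamp [(array([0.4077, 0.3533, 0.0245]), 0.94), (array([0.5395, 0.0802, 0.0095]), 0.45)]
scene marker [(array([ 0.437 , -0.2125,  0.0111]), 0.7), (array([ 0.617 , -0.3479,  0.0081]), 0.4)]
top clamp_nut [(array([ 0.4436, -0.2199,  0.0127]), 0.93)]
top nut_grip [(array([ 0.4459, -0.2232,  0.0125]), 0.58)]
top nut_mouth [(array([ 0.4463, -0.2229,  0.0105]), 0.93), (array([ 0.626 , -0.3602,  0.0125]), 0.71)]
top tape_stand [(array([0.5565, 0.0334, 0.0104]), 0.78)]
top spindle [(array([0.5642, 0.0394, 0.0745]), 0.78)]
top spindle_tip [(array([0.5597, 0.0358, 0.0097]), 0.67)]
top tape_roll [(array([ 0.4804, -0.4225,  0.045 ]), 0.95), (array([0.525 , 0.2431, 0.0693]), 0.73), (array([0.5717, 0.0374, 0.0618]), 0.68)]
top stamp [(array([0.4112, 0.3336, 0.0238]), 0.54)]
top marker [(array([ 0.622 , -0.3581,  0.0165]), 0.61)]
1.0
```

View pics/scene0.png

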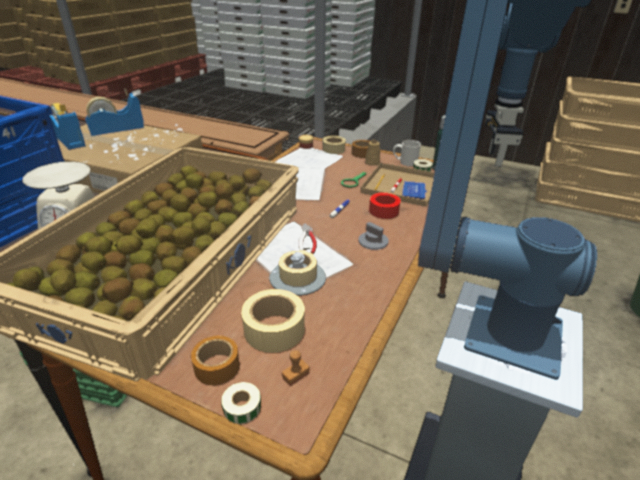

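View pics/top0.png

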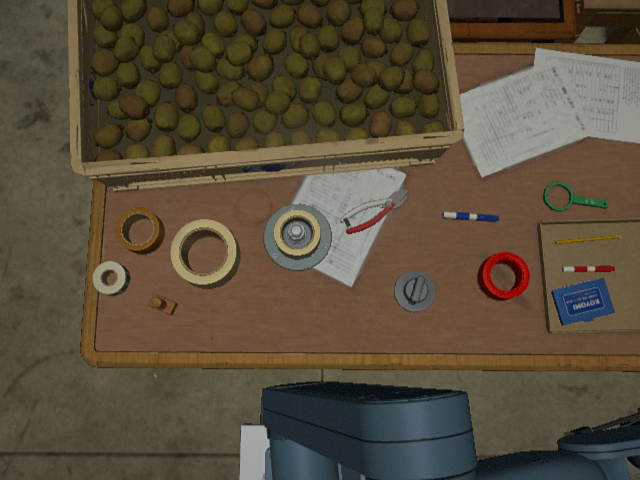

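Candidates: the only clamp nut is at top (415,291). The rolls are cream on the stand (297,232), big cream (204,252) and red (505,275). The stand's roll is the smaller non-red one, and it is already in place. I'll confirm with an enlarged crop.

Run:
```python
from plant import bot
import cv2,numpy as np,pickle
C={n:bot.capture(n) for n in ("top","scene","wrist")}
pickle.dump(C,open("c0.pkl","wb"))
im=C["top"]["image"]
a=cv2.resize(im[240:340,365:465],(400,400),interpolation=cv2.INTER_CUBIC)
b=cv2.resize(im[182:282,247:347],(400,400),interpolation=cv2.INTER_CUBIC)
cv2.imwrite("pics/crop1.png",np.hstack([a,b]))
cv2.imwrite("pics/wrist0.png",C["wrist"]["image"])
for n in C:
  c=C[n];R=cv2.Rodrigues(np.array(c["rvec"]))[0];print(n,c["K"],(-R.T@np.array(c["tvec"]).ravel()),R.round(3))
```

```text
top [[596.75773823   0.         323.56775757]
 [  0.         596.75773823 246.79419506]
 [  0.           0.           1.        ]] [ 0.30398339 -0.02246218  1.35937872] [[ 0.007 -1.     0.001]
 [-0.984 -0.007 -0.177]
 [ 0.177 -0.    -0.984]]
scene [[443.1970906    0.         323.82932429]
 [  0.         443.1970906  247.02705816]
 [  0.           0.           1.        ]] [0.09393222 0.89373231 0.76867508] [[-0.902 -0.432  0.015]
 [-0.255  0.503 -0.826]
 [ 0.35  -0.749 -0.563]]
wrist [[371.64829954   0.         318.8101486 ]
 [  0.         371.64829954 241.95101413]
 [  0.           0.           1.        ]] [ 0.23382854 -0.5024532   0.38463404] [[ 0.306 -0.952  0.001]
 [-0.922 -0.296  0.25 ]
 [-0.238 -0.077 -0.968]]
```

View pics/crop1.png

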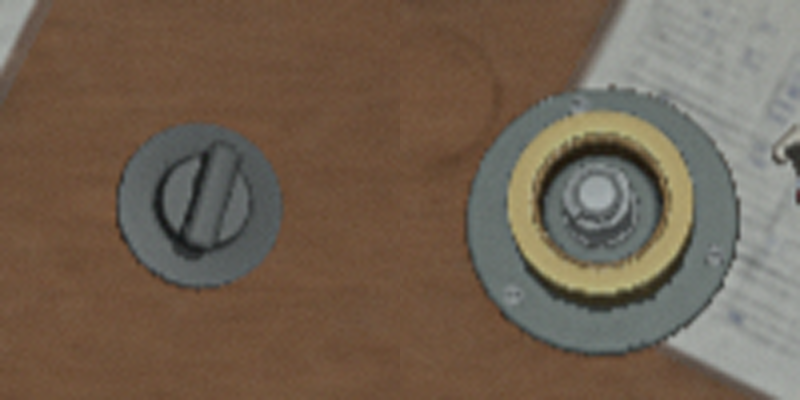

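View pics/wrist0.png

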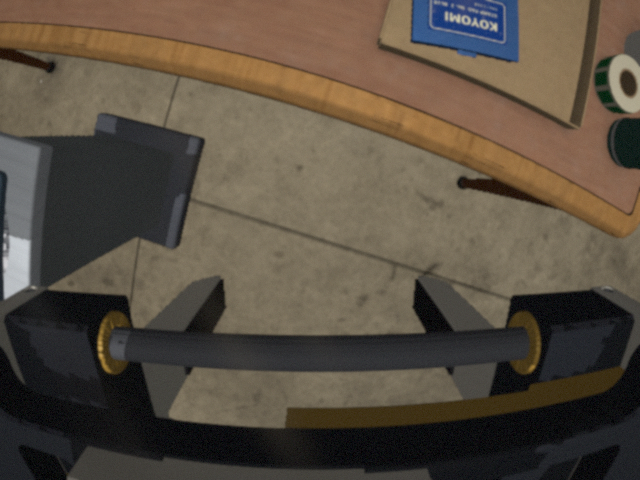

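```bash
cat > h.py <<'E'
import cv2,numpy as np
np.set_printoptions(precision=4,suppress=True)
def cam(c):
    R=cv2.Rodrigues(np.array(c["rvec"],float))[0];t=np.array(c["tvec"],float).ravel();return np.array(c["K"]),R,t,-R.T@t
def proj(c,P,fish=False):
    K,R,t,o=cam(c);p=np.atleast_2d(P)@R.T+t
    if fish:
        th=np.arctan2(np.hypot(p[:,0],p[:,1]),p[:,2]);ph=np.arctan2(p[:,1],p[:,0])
        xy=np.c_[th*np.cos(ph),th*np.sin(ph)]
    else: xy=p[:,:2]/p[:,2:]
    return xy*K[0,0]+K[:2,2]
def unproj(c,uv,z,fish=False):
    K,R,t,o=cam(c);m=(np.atleast_2d(uv).astype(float)-K[:2,2])/K[0,0]
    if fish:
        r=np.hypot(m[:,0],m[:,1])+1e-12;d=np.c_[m*(np.sin(r)/r)[:,None],np.cos(r)]
    else: d=np.c_[m,np.ones(len(m))]
    d=d@R; return o+d*((z-o[2])/d[:,2])[:,None]
E
python3 - <<'E'
import pickle;from h import *
C=pickle.load(open("c0.pkl","rb"))
c=C["top"];hsv=cv2.cvtColor(c["image"],cv2.COLOR_BGR2HSV)
def blob(c,x0,x1,y0,y1,z,sat,top=True):
    hsv=cv2.cvtColor(c["image"],cv2.COLOR_BGR2HSV)
    m=np.zeros(hsv.shape[:2],np.uint8);m[y0:y1,x0:x1]=(hsv[y0:y1,x0:x1,1]<sat)*255
    k=max(cv2.findContours(m,cv2.RETR_EXTERNAL,cv2.CHAIN_APPROX_NONE)[0],key=cv2.contourArea)[:,0]
    P=unproj(c,k,z);A=np.c_[2*P[:,:2],np.ones(len(P))]
    s=np.linalg.lstsq(A,(P[:,:2]**2).sum(1),rcond=None)[0]
    print(s[:2],"r",np.sqrt(s[2]+s[0]**2+s[1]**2),len(k))
for s in (70,85,100): blob(c,385,445,262,320,.008,s)
for s in (70,85,100): blob(C["scene"],345,400,215,255,.008,s)
print("tip",unproj(c,[[296.5,230.3]],.08),"foot",unproj(c,[[297.9,237.0]],.01))
# bar top
print(unproj(c,[[365+222/4,240+143/4],[365+203/4,240+245/4]],.060))
im=C["scene"]["image"]
cv2.imwrite("pics/crop2.png",np.hstack([cv2.resize(im[210:260,345:410],(390,300),interpolation=cv2.INTER_CUBIC),cv2.resize(im[230:300,260:336],(326,300),interpolation=cv2.INTER_CUBIC)]))
E
```

```text
[ 0.4463 -0.2296] r 0.046274961887147956 116
[ 0.4464 -0.2298] r 0.04659186070710069 116
[ 0.4465 -0.2299] r 0.04687975214190331 118
[ 0.4555 -0.2431] r 0.062150384376907765 83
[ 0.4552 -0.2434] r 0.06354070721397426 85
[ 0.4552 -0.2429] r 0.06607015551201667 89
tip [[0.5699 0.0368 0.08  ]] foot [[0.5687 0.0366 0.01  ]]
[[ 0.4742 -0.2358  0.06  ]
 [ 0.4182 -0.2242  0.06  ]]
```

View pics/crop2.png

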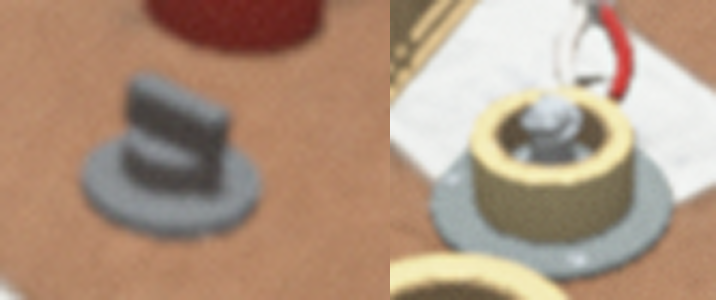

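drive_tool(
  series=[
    [0,0,0,0,7.4,0,0],
    [0,0,0,0,7.4,0,0],
    [0,0,0,0,7.4,0,0],
    [0,0,0,0,7.3,0,0],
    [-0.038,0,0.0237,0,0,0,0],
    [-0.038,0,0.0237,0,0,0,0],
    [-0.038,0,0.0237,0,0,0,0],
    [-0.038,0,0.0237,0,0,0,0],
    [-0.038,0,0.0237,0,0,0,0],
    [-0.038,0,0.0237,0,0,0,0],
  ],
  newtons=25,
)

```text
time_s: 2.15
tool_pos: [0.3547, -0.3278, 0.2189]
tool_rot: [[-0.203, 0.0, 0.979], [-0.979, -0.001, -0.203], [0.0, -1.0, 0.001]]
contact_force: [0.9, -0.3, -0.5]
grip_width: 0.0931
```

drive_tool(
  series=[
    [-0.038,0,0.0237,0,0,0,0],
    [-0.038,0,0.0237,0,0,0,0],
    [-0.038,0.02,0.0237,0,0,0,0],
    [0,0.03,0,0,0,0,0],
    [0,0,0,0,0,0,0],
    [0,0,0,0,0,0,0],
  ],
)

```text
time_s: 2.75
tool_pos: [0.4461, -0.232, 0.1687]
tool_rot: [[-0.203, -0.001, 0.979], [-0.979, 0.001, -0.203], [-0.0, -1.0, -0.001]]
contact_force: [-0.8, -1.2, 0.6]
grip_width: 0.0933
```

```bash
cat >> h.py <<'E'
def pose(s):
    R=np.array(s["tool_rot"]);print("t",s["time_s"],"tcp",np.array(s["tool_pos"]),"yaw",np.degrees(np.arctan2(R[1,0],R[0,0])).round(2),"down",R[:,1],"F",np.array(s["contact_force"]).round(2),"T",np.array(s["torque"]).round(3),"w",round(s["grip_width"],4),"q",np.array(s["qpos"]))
E
python3 - <<'E'
from plant import bot;from h import *;import pickle
s=bot.state();pose(s)
c=bot.capture("wrist");pickle.dump((c,s),open("w1.pkl","wb"))
im=c["image"].copy()
for r,z in ((.047,.010),(.0255,.033)):
    a=np.linspace(0,2*np.pi,80);P=np.c_[.4463+r*np.cos(a),-.2298+r*np.sin(a),0*a+z]
    for p in proj(c,P,True): cv2.circle(im,tuple(int(round(v)) for v in p),0,(0,255,0),-1)
d=np.radians(-11.7);u=np.array([np.cos(d),np.sin(d)]);v=np.array([-u[1],u[0]])
for a,b in((30,9),(30,-9),(-30,9),(-30,-9)):
    p=proj(c,[*(np.array([.4463,-.2298])+u*a/1e3+v*b/1e3),.06],True)[0];cv2.circle(im,tuple(int(round(x)) for x in p),2,(0,0,255),-1)
cv2.imwrite("pics/wrist1.png",im)
t=pickle.load(open("c0.pkl","rb"))["top"]
print("crate",unproj(t,[[300,180],[240,185]],0),unproj(t,[[300,155]],.2))
E
```

```text
t 2.75 tcp [ 0.4461 -0.232   0.1687] yaw -101.68 down [-0.0012  0.0006 -1.    ] F [-0.82 -1.2   0.55] T [ 0.061 -0.034 -0.024] w 0.0933 q [-0.7015  0.2159  1.7195 -0.0003  1.2075  1.0733]
crate [[0.7078 0.034  0.    ]
 [0.6946 0.1753 0.    ]] [[0.701  0.0265 0.2   ]]
```

View pics/wrist1.png

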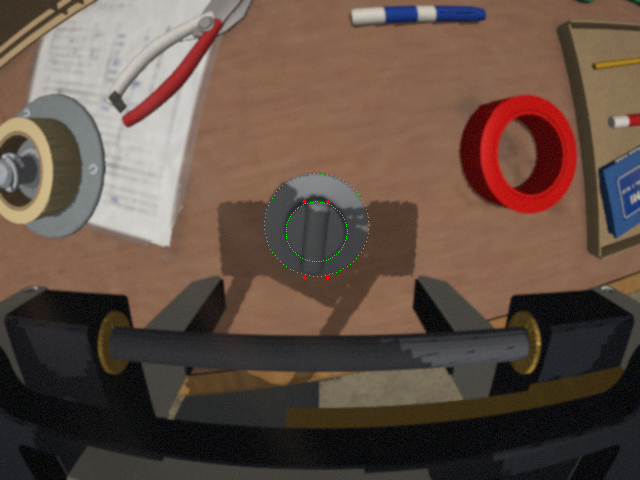

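The overlay matches in the wrist picture: flange centred at (317,225), bar at (317,238) along the picture's vertical. I'll go down and grip the bar above the boss.

drive_tool(
  series=[
    [-0.002,0.035,0,0,0,0,80],
    [0,0.035,0,0,0,0,80],
    [0,0.03,0,0,0,0,80],
    [0,0.02,0,0,0,0,80],
    [0,0.011,0,0,0,0,80],
    [0,0,0,0,0,0,80],
  ],
  newtons=20,
)

```text
time_s: 3.4
tool_pos: [0.4464, -0.2309, 0.0375]
tool_rot: [[-0.204, -0.001, 0.979], [-0.979, 0.0, -0.204], [-0.0, -1.0, -0.001]]
contact_force: [-0.6, -0.4, 1.2]
grip_width: 0.0644
```

drive_tool(
  series=[
    [0,0,0,0,0,0,255],
    [0,0,0,0,0,0,255],
    [0,0,0,0,0,0,255],
    [0,0,0,0,0,0,255],
    [0,0,0,0,0,0,255],
  ],
)

```text
time_s: 3.9
tool_pos: [0.447, -0.2301, 0.0381]
tool_rot: [[-0.202, 0.001, 0.979], [-0.979, -0.001, -0.202], [0.0, -1.0, 0.001]]
contact_force: [0.3, -0.9, 0.5]
grip_width: 0.0287
```

Run:
```python
from plant import bot;from h import *;import pickle
s=bot.state();pose(s)
c=bot.capture("wrist");cv2.imwrite("pics/wrist2.png",c["image"])
```

```text
t 3.9 tcp [ 0.447  -0.2301  0.0381] yaw -101.68 down [ 0.0006 -0.0005 -1.    ] F [ 0.27 -0.93  0.54] T [-0.024  0.017  0.007] w 0.0287 q [-0.6976  0.3756  1.8727 -0.      0.8925  1.0771]
```

View pics/wrist2.png

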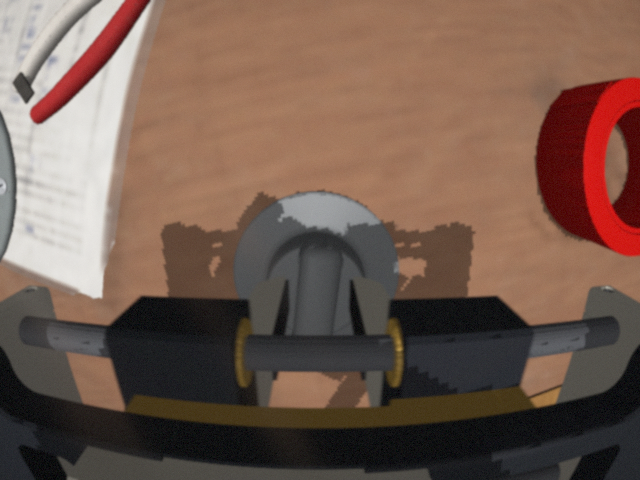

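The fingers are still closing on the bar (28.7 mm) and it sits centred between them at (320,290). I'll finish closing.

drive_tool(
  series=[
    [0,0,0,0,0,0,255],
    [0,0,0,0,0,0,255],
    [0,0,0,0,0,0,255],
  ],
  newtons=25,
)

```text
time_s: 4.25
tool_pos: [0.4469, -0.2299, 0.0377]
tool_rot: [[-0.203, 0.0, 0.979], [-0.979, 0.0, -0.203], [-0.0, -1.0, 0.0]]
contact_force: [-1.0, 0.7, 2.3]
grip_width: 0.018
```

Run:
```python
from plant import bot;from h import *
pose(bot.state())
```

```text
t 4.25 tcp [ 0.4469 -0.2299  0.0377] yaw -101.69 down [ 0.      0.0001 -1.    ] F [-1.05  0.66  2.33] T [ 0.145 -0.05   0.009] w 0.018 q [-0.6976  0.3763  1.8729  0.0002  0.8924  1.0772]
```

drive_tool(
  series=[
    [0,-0.03,0,0,0,0,255],
    [0,-0.04,0,0,0,0,255],
    [0,-0.035,0,0,0,0,255],
    [0,0,0,0,-8.4,0,255],
    [0,0,0,0,-8.4,0,255],
    [0,0,0,0,-8.4,0,255],
    [0,0,0,0,-8.4,0,255],
    [0,0,0,0,-8.4,0,255],
    [0,0,0,0,-8.4,0,255],
    [0,0,0,0,-8.4,0,255],
  ],
)

```text
time_s: 5.25
tool_pos: [0.4464, -0.2298, 0.1421]
tool_rot: [[0.737, -0.001, 0.676], [-0.676, 0.001, 0.737], [-0.001, -1.0, -0.0]]
contact_force: [-1.1, -0.2, -1.8]
grip_width: 0.0181
```

drive_tool(
  series=[
    [0,0,0,0,-8.4,0,255],
    [-0.0063,0,0.0361,0,0,0,255],
    [-0.0063,0,0.0361,0,0,0,255],
    [-0.0063,0,0.0361,0,0,0,255],
    [-0.0063,0,0.0361,0,0,0,255],
    [-0.0063,0,0.0361,0,0,0,255],
    [0,0,0,0,0,0,255],
    [0,0,0,0,0,0,255],
  ],
)

```text
time_s: 6.05
tool_pos: [0.5228, -0.0627, 0.1421]
tool_rot: [[0.826, -0.001, 0.564], [-0.564, -0.0, 0.826], [-0.001, -1.0, -0.001]]
contact_force: [0.1, -0.2, -2.2]
grip_width: 0.018
```

Run:
```python
from plant import bot;from h import *;import pickle
s=bot.state();pose(s)
C={n:bot.capture(n) for n in("wrist","top","scene")};pickle.dump((C,s),open("w3.pkl","wb"))
c=C["wrist"];im=c["image"]
cv2.imwrite("pics/wrist3.png",im)
for n in("wrist","top"): print([(np.array(d["position"]),round(d["p"],2)) for d in bot.spot_in(C[n],"spindle_tip")])
```

```text
t 6.05 tcp [ 0.5228 -0.0627  0.1421] yaw -34.35 down [-0.0013 -0.0001 -1.    ] F [ 0.13 -0.2  -2.23] T [-0.024 -0.073  0.04 ] w 0.018 q [-0.331   0.2829  1.7005 -0.0006  1.1594  0.2687]
[(array([0.5643, 0.0209, 0.0106]), 0.91), (array([ 0.5392, -0.0488,  0.1155]), 0.39)]
[(array([0.5708, 0.0834, 0.008 ]), 0.83)]
```

View pics/wrist3.png

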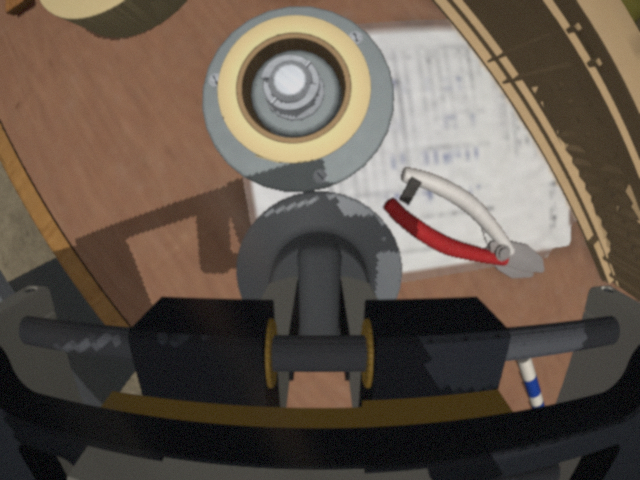

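Run:
```python
from h import *;import pickle
from scipy.optimize import least_squares
C,s=pickle.load(open("w3.pkl","rb"));c=C["wrist"];im=c["image"]
h=im[30:130,240:340];cv2.imwrite("pics/tip3.png",cv2.resize(h,(600,600),interpolation=cv2.INTER_CUBIC))
print("tip",unproj(c,[[290.5,80]],.08,True))
def fit(P):
    A=np.c_[2*P[:,:2],np.ones(len(P))];q=np.linalg.lstsq(A,(P[:,:2]**2).sum(1),rcond=None)[0];return q[:2],np.sqrt(q[2]+q[:2]@q[:2])
g=im.astype(int)
# cream roll top outer edge z=.058
hsv=cv2.cvtColor(im,cv2.COLOR_BGR2HSV)
m=((hsv[...,1]>70)&(hsv[...,2]>150)&(hsv[...,0]>15)&(hsv[...,0]<35)).astype(np.uint8)*255
m[200:]=0;m[:,:200]=0;m[:,400:]=0
k=max(cv2.findContours(m,cv2.RETR_EXTERNAL,cv2.CHAIN_APPROX_NONE)[0],key=cv2.contourArea)[:,0]
P=unproj(c,k,.058,True);print("roll",fit(P));
o=im.copy()
tip=unproj(c,[[290.5,80]],.08,True)[0]
def circ(x,y,z,r,col):
    a=np.linspace(0,2*np.pi,120)
    for p in proj(c,np.c_[x+r*np.cos(a),y+r*np.sin(a),0*a+z],True): cv2.circle(o,tuple(int(round(v)) for v in p),0,col,-1)
for X in [(.5695,.0366,(0,255,0)),]:
    circ(X[0],X[1],.01,.08,X[2]);circ(X[0],X[1],.08,.010,X[2]);circ(X[0],X[1],.078,.014,(255,0,0));circ(X[0],X[1],.03,.034,(0,0,255))
# nut: centre at tcp
x,y,z=s["tool_pos"];z-=.0377
circ(x,y,z+.010,.047,(0,255,255));circ(x,y,z+.033,.0255,(0,255,255))
cv2.imwrite("pics/ov3.png",cv2.resize(o[0:330,180:420],(580,800)) if 0 else o)
cv2.imwrite("pics/ov3c.png",cv2.resize(o[0:300,190:410],None,fx=2,fy=2,interpolation=cv2.INTER_CUBIC))
t=C["top"];print("top tip earlier .5699 .0368")
```

```text
tip [[0.5714 0.0388 0.08  ]]
roll (array([0.571 , 0.0386]), np.float64(0.050983727522589985))
top tip earlier .5699 .0368
```

View pics/ov3c.png

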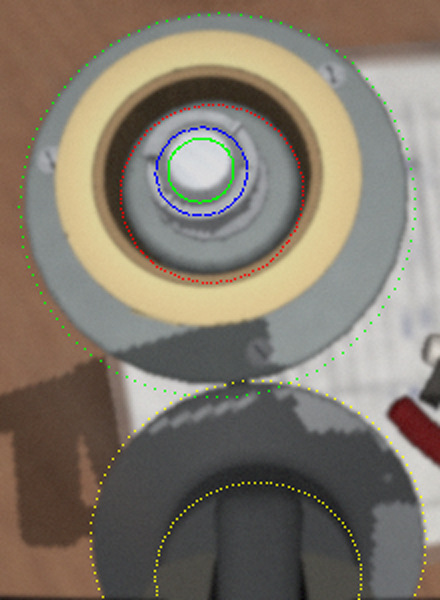

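View pics/tip3.png

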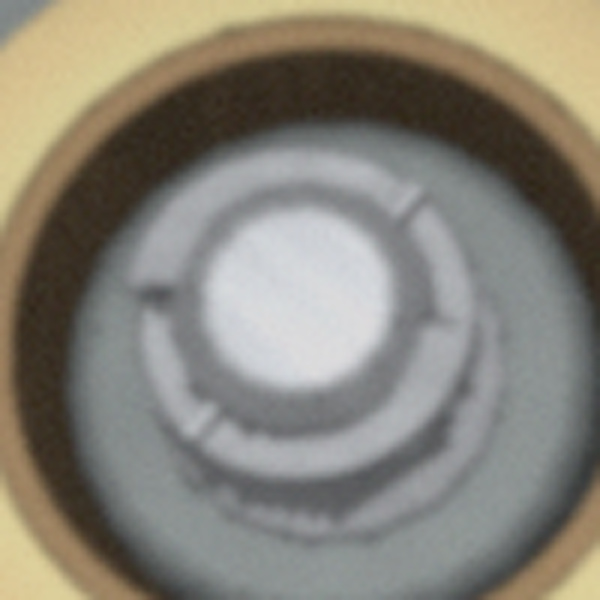

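The wrist picture shows the nut held squarely and the spindle tip at (290,80), with thread ends and ribs visible. Wrist and top estimates of the axis differ by about 2 mm, so I'll look again from straight above the spindle.

drive_tool(
  series=[
    [-0.009,0,0.02,0,0,0,255],
    [-0.0083,0,0.021,0,0,0,255],
    [0,0,0,0,0,0,255],
    [0,0,0,0,0,0,255],
  ],
)

```text
time_s: 6.7
tool_pos: [0.5319, -0.0205, 0.1427]
tool_rot: [[0.824, -0.0, 0.566], [-0.566, -0.001, 0.824], [0.0, -1.0, -0.001]]
contact_force: [-0.1, -0.2, -2.7]
grip_width: 0.0176
```

Run:
```python
from plant import bot;from h import *;import pickle
s=bot.state();pose(s)
C={n:bot.capture(n) for n in("wrist","top")};pickle.dump((C,s),open("w4.pkl","wb"))
c=C["wrist"];im=c["image"]
x,y=proj(c,[.571,.038,.08],True)[0].astype(int);print(x,y)
cv2.imwrite("pics/w4.png",cv2.resize(im[max(0,y-90):y+90,x-120:x+120],None,fx=3,fy=3,interpolation=cv2.INTER_CUBIC))
hsv=cv2.cvtColor(im,cv2.COLOR_BGR2HSV)
m=((hsv[...,1]>70)&(hsv[...,2]>150)&(hsv[...,0]>15)&(hsv[...,0]<35)).astype(np.uint8)*255
m[y+90:]=0;m[:,:x-100]=0;m[:,x+100:]=0
k=max(cv2.findContours(m,cv2.RETR_EXTERNAL,cv2.CHAIN_APPROX_NONE)[0],key=cv2.contourArea)[:,0]
P=unproj(c,k,.058,True)
A=np.c_[2*P[:,:2],np.ones(len(P))];q=np.linalg.lstsq(A,(P[:,:2]**2).sum(1),rcond=None)[0];print("roll",q[:2],np.sqrt(q[2]+q[:2]@q[:2]))
# tip bright disc
g=cv2.cvtColor(im,cv2.COLOR_BGR2GRAY);t=np.zeros_like(g);t[y-20:y+20,x-20:x+20]=(g[y-20:y+20,x-20:x+20]>190)*255
k=max(cv2.findContours(t,cv2.RETR_EXTERNAL,cv2.CHAIN_APPROX_NONE)[0],key=cv2.contourArea)[:,0]
(e,r)=cv2.minEnclosingCircle(k);print("tip px",e,r,unproj(c,[e],.08,True))
```

```text
t 6.7 tcp [ 0.5319 -0.0205  0.1427] yaw -34.48 down [-0.0001 -0.0006 -1.    ] F [-0.08 -0.18 -2.73] T [-0.038 -0.022 -0.049] w 0.0176 q [-0.2478  0.2913  1.687  -0.0006  1.1633  0.3542]
317 145
roll [0.5724 0.0402] 0.04457556269586115
tip px (315.5162353515625, 142.9686737060547) 15.207049369812012 [[0.5711 0.04   0.08  ]]
```

View pics/w4.png

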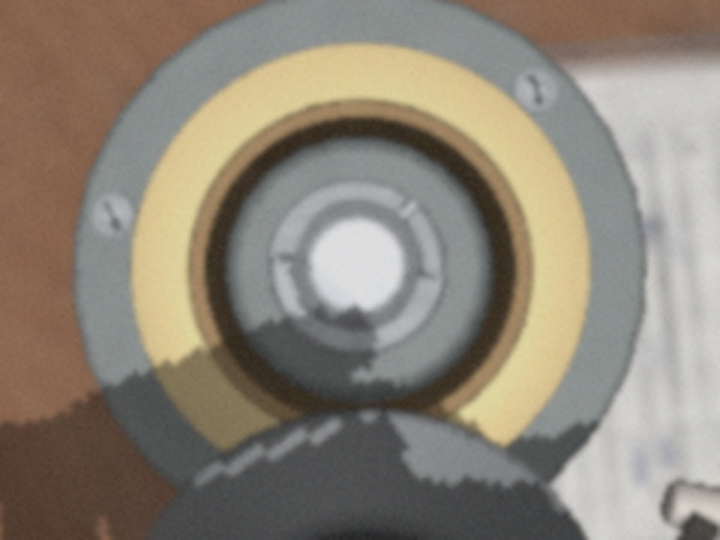

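Run:
```python
from h import *;import pickle
C,s=pickle.load(open("w4.pkl","rb"))
def ov(c,fish,cs,box,f,name):
    im=c["image"];x0,x1,y0,y1=box
    o=cv2.resize(im[y0:y1,x0:x1],None,fx=f,fy=f,interpolation=cv2.INTER_CUBIC)
    a=np.linspace(0,2*np.pi,200)
    for x,y,z,r,col in cs:
        for p in (proj(c,np.c_[x+r*np.cos(a),y+r*np.sin(a),0*a+z],fish)-[x0,y0]+.5)*f: cv2.circle(o,tuple(int(round(v)) for v in p),0,col,-1)
    cv2.imwrite(name,o)
x,y,z=s["tool_pos"];z-=.0377
A=(.5713,.0393);B=(.5699,.0368)
cs=[(x,y,z+.010,.047,(0,255,255)),(*A,.01,.08,(0,255,0)),(*A,.08,.01,(0,255,0)),(*A,.078,.0185,(0,255,0)),(*B,.01,.08,(0,0,255)),(*B,.08,.01,(0,0,255)),(*B,.076,.0185,(0,0,255))]
ov(C["wrist"],True,cs,(210,425,40,240),3,"pics/o4w.png")
p=proj(C["top"],[.5699,.0368,.08])[0].astype(int)
ov(C["top"],False,cs,(p[0]-50,p[0]+70,p[1]-50,p[1]+60),5,"pics/o4t.png")
```

```text
(no output)
```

View pics/o4w.png

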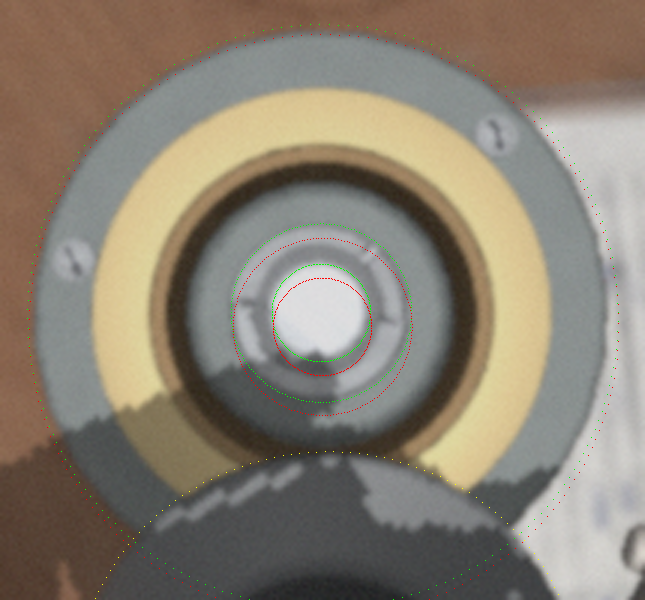

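View pics/o4t.png

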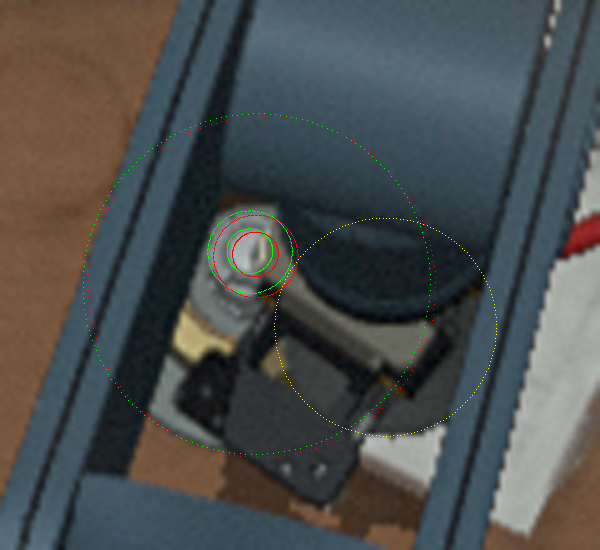

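drive_tool(
  series=[
    [-0.0012,0,0.035,0,0,0,255],
    [0,0,0.0355,0,0,0,255],
    [0,0.013,0,0,0,0,255],
    [0,0.012,0,0,0,0,255],
    [0,0,0,0,0,0,255],
    [0,0,0,0,0,0,255],
  ],
)

```text
time_s: 7.4
tool_pos: [0.57, 0.0379, 0.117]
tool_rot: [[0.823, -0.002, 0.567], [-0.567, -0.0, 0.823], [-0.002, -1.0, -0.001]]
contact_force: [0.3, -0.1, -0.8]
grip_width: 0.0177
```

Run:
```python
from plant import bot;from h import *;import pickle
s=bot.state();pose(s)
c=bot.capture("scene");x,y=proj(c,[.57,.038,.08])[0].astype(int)
cv2.imwrite("pics/s5.png",cv2.resize(c["image"][y-50:y+50,x-65:x+65],None,fx=5,fy=5,interpolation=cv2.INTER_CUBIC))
```

```text
t 7.4 tcp [0.57   0.0379 0.117 ] yaw -34.57 down [-0.0021 -0.0001 -1.    ] F [ 0.34 -0.12 -0.76] T [-0.092 -0.022 -0.025] w 0.0177 q [-0.1286  0.3834  1.6208 -0.0004  1.1394  0.4749]
```

View pics/s5.png

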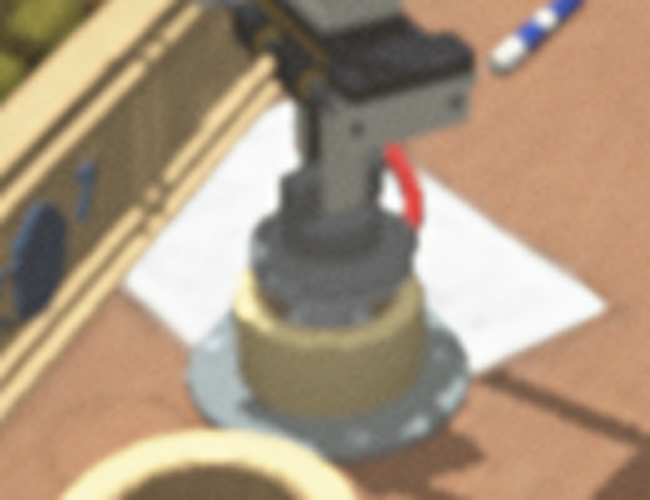

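The scene picture shows the nut centred over the roll and spindle at about (335,255) in the crop. I'll lower it gently.

drive_tool(
  series=[
    [0.0,0.004,0,0,0,0,255],
    [0,0.003,0,0,0,0,255],
    [0,0,0,0,0,0,255],
  ],
)

```text
time_s: 7.75
tool_pos: [0.5707, 0.0388, 0.1104]
tool_rot: [[0.824, -0.0, 0.567], [-0.567, 0.0, 0.824], [-0.0, -1.0, -0.0]]
contact_force: [0.3, 0.5, -1.7]
grip_width: 0.0178
```

drive_tool(
  series=[
    [0.0,0.0015,0,0,0,0,255],
    [0,0,0,0,0,0,255],
  ],
)

```text
time_s: 7.95
tool_pos: [0.571, 0.0391, 0.1091]
tool_rot: [[0.824, 0.0, 0.566], [-0.566, 0.0, 0.824], [-0.0, -1.0, 0.0]]
contact_force: [-0.9, 1.7, -1.9]
grip_width: 0.0178
```

Run:
```python
from plant import bot;from h import *
pose(bot.state())
```

```text
t 7.95 tcp [0.571  0.0391 0.1091] yaw -34.49 down [ 0.      0.0002 -1.    ] F [-0.92  1.66 -1.94] T [ 0.062 -0.088 -0.058] w 0.0178 q [-0.1266  0.3921  1.629   0.0002  1.1204  0.4753]
```

drive_tool(
  series=[
    [0.0,0.0015,0,0,0,0,255],
    [0,0,0,0,0,0,255],
  ],
)

```text
time_s: 8.15
tool_pos: [0.5711, 0.0394, 0.1076]
tool_rot: [[0.824, 0.0, 0.566], [-0.566, 0.001, 0.824], [-0.0, -1.0, 0.001]]
contact_force: [0.5, 1.7, -2.5]
grip_width: 0.0175
```

drive_tool(
  series=[
    [0.0,0.0015,0,0,0,0,255],
    [0,0,0,0,0,0,255],
  ],
)

```text
time_s: 8.35
tool_pos: [0.5711, 0.0394, 0.1061]
tool_rot: [[0.824, 0.0, 0.566], [-0.566, 0.001, 0.824], [-0.0, -1.0, 0.001]]
contact_force: [0.8, 3.4, -1.7]
grip_width: 0.018
```

drive_tool(
  series=[
    [0.0,0.001,0,0,0,0,255],
    [0,0,0,0,0,0,255],
  ],
)

```text
time_s: 8.55
tool_pos: [0.5711, 0.0393, 0.1052]
tool_rot: [[0.824, 0.0, 0.566], [-0.566, 0.001, 0.824], [0.0, -1.0, 0.001]]
contact_force: [0.4, 3.3, -0.3]
grip_width: 0.0177
```

drive_tool(
  series=[
    [-0.0004,0.0007,0.0006,0,0,0,255],
    [0,0,0,0,0,0,255],
  ],
)

```text
time_s: 8.75
tool_pos: [0.571, 0.0395, 0.1044]
tool_rot: [[0.824, 0.0, 0.566], [-0.566, -0.0, 0.824], [0.0, -1.0, -0.0]]
contact_force: [1.1, 2.3, -1.7]
grip_width: 0.0178
```

drive_tool(
  series=[
    [0.0,0.0008,0,0,0,0,255],
    [0,0,0,0,0,0,255],
  ],
)

```text
time_s: 8.95
tool_pos: [0.571, 0.0395, 0.1036]
tool_rot: [[0.824, 0.0, 0.566], [-0.566, -0.0, 0.824], [0.0, -1.0, -0.0]]
contact_force: [0.6, 2.0, -1.7]
grip_width: 0.0178
```

drive_tool(
  series=[
    [0.0,0.0008,0,0,0,0,255],
    [0,0,0,0,0,0,255],
  ],
)

```text
time_s: 9.15
tool_pos: [0.5711, 0.0396, 0.1028]
tool_rot: [[0.824, 0.0, 0.566], [-0.566, -0.0, 0.824], [0.0, -1.0, -0.0]]
contact_force: [1.2, 1.6, -1.0]
grip_width: 0.018
```

Mouth is at about 65 mm with no vertical contact yet, so I'll keep lowering.

drive_tool(
  series=[
    [0.0,0.0008,0,0,0,0,255],
    [0,0,0,0,0,0,255],
  ],
)

```text
time_s: 9.35
tool_pos: [0.5711, 0.0396, 0.1027]
tool_rot: [[0.824, 0.001, 0.566], [-0.566, -0.0, 0.824], [0.001, -1.0, 0.0]]
contact_force: [-1.2, 1.6, 4.4]
grip_width: 0.0181
```

drive_tool(
  series=[
    [0.0,0.0008,0,0,0,0,255],
    [0,0,0,0,0,0,255],
  ],
)

```text
time_s: 9.55
tool_pos: [0.5712, 0.0396, 0.1026]
tool_rot: [[0.824, 0.001, 0.566], [-0.566, -0.0, 0.824], [0.001, -1.0, 0.0]]
contact_force: [-3.0, 1.1, 9.6]
grip_width: 0.0179
```

drive_tool(
  series=[
    [0.0,0.0008,0,0,0,0,255],
    [0,0,0,0,0,0,255],
  ],
)

```text
time_s: 9.75
tool_pos: [0.5712, 0.0396, 0.1025]
tool_rot: [[0.824, 0.001, 0.566], [-0.566, -0.0, 0.824], [0.001, -1.0, 0.0]]
contact_force: [-3.9, 1.4, 14.7]
grip_width: 0.018
```

Contact: the lugs rest at a mouth height of about 65 mm, and the arm gives about 6 N per mm. I'll ease off to about 8 N and start backing, following the rise.

drive_tool(
  series=[
    [0.0,-0.001,0,0,0,0,255],
    [0,-0.0003,0,0,-4,0,255],
    [0,-0.0003,0,0,-4,0,255],
    [0,-0.0003,0,0,-4,0,255],
  ],
)

```text
time_s: 10.15
tool_pos: [0.5714, 0.0396, 0.1034]
tool_rot: [[0.925, 0.001, 0.38], [-0.38, -0.0, 0.925], [0.001, -1.0, 0.0]]
contact_force: [-1.3, 1.8, 6.9]
grip_width: 0.0178
```

drive_tool(
  series=[
    [0,-0.0003,0,0,-4,0,255],
    [0,-0.0003,0,0,-4,0,255],
    [0,-0.0003,0,0,-4,0,255],
  ],
)

```text
time_s: 10.45
tool_pos: [0.5714, 0.0397, 0.1042]
tool_rot: [[0.984, 0.001, 0.179], [-0.179, -0.0, 0.984], [0.001, -1.0, 0.0]]
contact_force: [-0.1, 2.4, 5.3]
grip_width: 0.0174
```

Run:
```python
from plant import bot;from h import *
pose(bot.state())
```

```text
t 10.45 tcp [0.5714 0.0397 0.1042] yaw -10.34 down [ 0.0014 -0.0001 -1.    ] F [-0.1   2.41  5.26] T [ 0.393  0.097 -0.085] w 0.0174 q [-0.1254  0.3974  1.6345  0.0001  1.1083  0.055 ]
```

drive_tool(
  series=[
    [0,-0.00025,0,0,-4,0,255],
    [0,-0.00025,0,0,-4,0,255],
    [0,-0.00025,0,0,-4,0,255],
  ],
)

```text
time_s: 10.75
tool_pos: [0.5714, 0.0397, 0.105]
tool_rot: [[1.0, 0.001, -0.029], [0.029, -0.0, 1.0], [0.001, -1.0, -0.0]]
contact_force: [-0.8, 2.6, 5.9]
grip_width: 0.018
```

drive_tool(
  series=[
    [0,-0.00025,0,0,-4,0,255],
    [0,-0.00025,0,0,-4,0,255],
    [0,-0.00025,0,0,-4,0,255],
  ],
)

```text
time_s: 11.05
tool_pos: [0.5715, 0.0397, 0.1058]
tool_rot: [[0.972, 0.002, -0.236], [0.236, 0.0, 0.972], [0.002, -1.0, -0.0]]
contact_force: [-0.8, 2.5, 6.7]
grip_width: 0.0174
```

drive_tool(
  series=[
    [0,-0.00025,0,0,-4,0,255],
    [0,-0.00025,0,0,-4,0,255],
    [0,-0.00025,0,0,-4,0,255],
  ],
)

```text
time_s: 11.35
tool_pos: [0.5716, 0.0398, 0.1066]
tool_rot: [[0.901, 0.002, -0.433], [0.433, 0.0, 0.901], [0.002, -1.0, -0.001]]
contact_force: [-0.0, 2.6, 6.2]
grip_width: 0.0177
```

drive_tool(
  series=[
    [0,-0.00025,0,0,-4,0,255],
    [0,-0.00025,0,0,-4,0,255],
    [0,-0.00025,0,0,-4,0,255],
  ],
)

```text
time_s: 11.65
tool_pos: [0.5716, 0.0399, 0.1074]
tool_rot: [[0.792, 0.002, -0.611], [0.611, 0.0, 0.792], [0.002, -1.0, -0.001]]
contact_force: [-0.0, 2.9, 6.8]
grip_width: 0.0179
```

drive_tool(
  series=[
    [0,-0.00025,0,0,-4,0,255],
    [0,-0.00025,0,0,-4,0,255],
  ],
)

```text
time_s: 11.85
tool_pos: [0.5716, 0.04, 0.1078]
tool_rot: [[0.699, 0.002, -0.715], [0.715, 0.0, 0.699], [0.002, -1.0, -0.001]]
contact_force: [-0.2, 2.6, 5.3]
grip_width: 0.0182
```

drive_tool(
  series=[
    [0,-0.00025,0,0,-4,0,255],
    [0,-0.00025,0,0,-4,0,255],
  ],
)

```text
time_s: 12.05
tool_pos: [0.5717, 0.04, 0.1082]
tool_rot: [[0.593, 0.002, -0.805], [0.805, 0.001, 0.593], [0.002, -1.0, -0.001]]
contact_force: [0.7, 3.3, 4.0]
grip_width: 0.0181
```

drive_tool(
  series=[
    [0,-0.0002,0,0,-3,0,255],
    [0,0,0,0,0,0,255],
  ],
)

```text
time_s: 12.25
tool_pos: [0.5717, 0.0399, 0.1081]
tool_rot: [[0.552, 0.002, -0.834], [0.834, 0.0, 0.552], [0.001, -1.0, -0.001]]
contact_force: [1.1, 3.4, 3.6]
grip_width: 0.018
```

drive_tool(
  series=[
    [0,-0.0001,0,0,-3,0,255],
    [0,0,0,0,0,0,255],
  ],
)

```text
time_s: 12.45
tool_pos: [0.5708, 0.0395, 0.1073]
tool_rot: [[0.508, -0.0, -0.861], [0.861, -0.0, 0.508], [-0.001, -1.0, 0.0]]
contact_force: [0.5, 1.6, 1.0]
grip_width: 0.0178
```

drive_tool(
  series=[
    [0,0,0,0,-3,0,255],
    [0,0,0,0,0,0,255],
  ],
)

```text
time_s: 12.65
tool_pos: [0.5704, 0.0394, 0.107]
tool_rot: [[0.463, -0.001, -0.886], [0.886, -0.0, 0.463], [-0.001, -1.0, 0.001]]
contact_force: [1.0, 0.6, -1.4]
grip_width: 0.0177
```

The force vanished at yaw ~61°: the lugs came off the ridge ends. I'll lower to follow the drop, expecting TCP ≈ 97–99 mm.

drive_tool(
  series=[
    [0,0.0015,0,0,-1,0,255],
    [0,0.0015,0,0,0,0,255],
    [0,0,0,0,0,0,255],
  ],
)

```text
time_s: 12.95
tool_pos: [0.5707, 0.0396, 0.1041]
tool_rot: [[0.447, -0.001, -0.895], [0.895, -0.0, 0.447], [-0.0, -1.0, 0.001]]
contact_force: [0.5, 0.4, -2.3]
grip_width: 0.0179
```

drive_tool(
  series=[
    [0,0.0015,0,0,0,0,255],
    [0,0.001,0,0,0,0,255],
    [0,0,0,0,0,0,255],
  ],
)

```text
time_s: 13.25
tool_pos: [0.5709, 0.0396, 0.1019]
tool_rot: [[0.446, -0.0, -0.895], [0.895, -0.0, 0.446], [-0.0, -1.0, 0.0]]
contact_force: [0.0, -0.0, -3.0]
grip_width: 0.0181
```

drive_tool(
  series=[
    [0,0.0015,0,0,0,0,255],
    [0,0.0005,0,0,0,0,255],
    [0,0,0,0,0,0,255],
  ],
)

```text
time_s: 13.55
tool_pos: [0.5707, 0.0396, 0.0998]
tool_rot: [[0.446, -0.001, -0.895], [0.895, -0.0, 0.446], [-0.0, -1.0, 0.001]]
contact_force: [0.9, 0.1, -1.7]
grip_width: 0.0178
```

drive_tool(
  series=[
    [0,0.001,0,0,0,0,255],
    [0,0,0,0,0,0,255],
  ],
)

```text
time_s: 13.75
tool_pos: [0.5708, 0.0397, 0.0989]
tool_rot: [[0.446, -0.0, -0.895], [0.895, -0.0, 0.446], [-0.0, -1.0, 0.0]]
contact_force: [-0.3, 0.8, -2.0]
grip_width: 0.0175
```

drive_tool(
  series=[
    [0,0.0008,0,0,0,0,255],
    [0,0,0,0,0,0,255],
  ],
)

```text
time_s: 13.95
tool_pos: [0.5709, 0.0397, 0.0982]
tool_rot: [[0.446, -0.0, -0.895], [0.895, 0.0, 0.446], [-0.0, -1.0, 0.0]]
contact_force: [-0.5, 1.0, -1.5]
grip_width: 0.0179
```

drive_tool(
  series=[
    [0,0.0008,0,0,0,0,255],
    [0,0,0,0,0,0,255],
  ],
)

```text
time_s: 14.15
tool_pos: [0.5711, 0.0397, 0.0975]
tool_rot: [[0.446, 0.0, -0.895], [0.895, -0.0, 0.446], [0.0, -1.0, -0.0]]
contact_force: [0.1, -0.9, -2.5]
grip_width: 0.0179
```

drive_tool(
  series=[
    [0,0.0007,0,0,0,0,255],
    [0,0,0,0,0,0,255],
  ],
)

```text
time_s: 14.35
tool_pos: [0.5711, 0.0397, 0.0973]
tool_rot: [[0.446, 0.001, -0.895], [0.895, -0.0, 0.446], [0.0, -1.0, -0.001]]
contact_force: [-1.0, 0.1, 3.6]
grip_width: 0.0178
```

Run:
```python
from plant import bot;from h import *
s=bot.state();pose(s);c=bot.capture("scene");x,y=proj(c,[.57,.038,.08])[0].astype(int)
cv2.imwrite("pics/s6.png",cv2.resize(c["image"][y-50:y+50,x-65:x+65],None,fx=5,fy=5,interpolation=cv2.INTER_CUBIC))
```

```text
t 14.35 tcp [0.5711 0.0397 0.0973] yaw 63.51 down [ 0.0006 -0.0001 -1.    ] F [-1.04  0.14  3.57] T [ 0.011  0.129 -0.026] w 0.0178 q [-0.1254  0.405   1.642  -0.      1.0941 -1.2339]
```

View pics/s6.png

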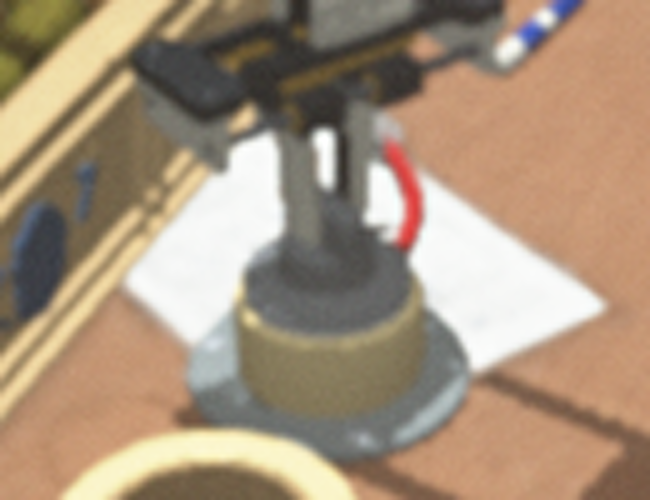

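The nut is down at a mouth height of about 59.6 mm, inside the 59–61 mm window, and the picture shows the flange just above the roll. So it's in the thread starts. I'll firm the grip and turn clockwise, following the lead.

drive_tool(
  series=[
    [0,0,0,0,0,0,255],
    [0,0.0002,0,0,4,0,255],
    [0,0.00025,0,0,4,0,255],
    [0,0.00025,0,0,4,0,255],
    [0,0.00025,0,0,4,0,255],
  ],
  newtons=45,
)

```text
time_s: 14.9
tool_pos: [0.571, 0.0396, 0.0962]
tool_rot: [[0.678, 0.0, -0.735], [0.735, -0.0, 0.678], [0.0, -1.0, -0.0]]
contact_force: [-1.7, -0.6, 4.9]
grip_width: 0.0178
```

```bash
cat > st.py <<'E'
from plant import bot;from h import *
s=bot.state();R=np.array(s["tool_rot"]);print(s["time_s"],np.array(s["tool_pos"]),"yaw",np.degrees(np.arctan2(R[1,0],R[0,0])).round(2),"F",np.array(s["contact_force"]).round(2),"T",np.array(s["torque"]).round(3),s["grip_width"])
E
python3 st.py
```

```text
14.9 [0.571  0.0396 0.0962] yaw 47.35 F [-1.71 -0.59  4.91] T [ 0.047  0.26  -0.044] 0.017848923141302146
```

drive_tool(
  series=[
    [0,0.00025,0,0,4,0,255],
    [0,0.00025,0,0,4,0,255],
    [0,0.00025,0,0,4,0,255],
  ],
)

```text
time_s: 15.2
tool_pos: [0.5711, 0.0397, 0.0955]
tool_rot: [[0.816, 0.001, -0.579], [0.579, -0.0, 0.816], [0.0, -1.0, -0.0]]
contact_force: [-1.4, 1.1, 4.8]
grip_width: 0.0176
```

```bash
python3 st.py
```

```text
15.2 [0.5711 0.0397 0.0955] yaw 35.35 F [-1.42  1.08  4.84] T [0.088 0.205 0.016] 0.017641973296458596
```

drive_tool(
  series=[
    [0,0.0001,0,0,4,0,255],
    [0,0.0001,0,0,4,0,255],
    [0,0.0001,0,0,4,0,255],
  ],
)

```text
time_s: 15.5
tool_pos: [0.5712, 0.0397, 0.0954]
tool_rot: [[0.918, 0.001, -0.396], [0.396, -0.0, 0.918], [0.001, -1.0, -0.0]]
contact_force: [-1.9, -0.4, 6.4]
grip_width: 0.0174
```

```bash
python3 st.py
```

```text
15.5 [0.5712 0.0397 0.0954] yaw 23.36 F [-1.93 -0.41  6.36] T [0.059 0.322 0.138] 0.01744420105996615
```

drive_tool(
  series=[
    [0,0,0,0,4,0,255],
    [0,0,0,0,4,0,255],
    [0,0,0,0,4,0,255],
  ],
)

```text
time_s: 15.8
tool_pos: [0.5713, 0.0398, 0.0954]
tool_rot: [[0.98, 0.001, -0.197], [0.197, -0.0, 0.98], [0.001, -1.0, -0.0]]
contact_force: [-0.7, 0.6, 4.5]
grip_width: 0.0178
```

```bash
python3 st.py
```

```text
15.8 [0.5713 0.0398 0.0954] yaw 11.36 F [-0.75  0.62  4.47] T [0.114 0.254 0.134] 0.01781837039445253
```

drive_tool(
  series=[
    [0,0,0,0,4,0,255],
    [0,0,0,0,4,0,255],
  ],
)

```text
time_s: 16.0
tool_pos: [0.5714, 0.0398, 0.0954]
tool_rot: [[0.998, 0.001, -0.059], [0.059, 0.0, 0.998], [0.001, -1.0, -0.0]]
contact_force: [-1.3, -0.4, 5.3]
grip_width: 0.0178
```

```bash
python3 st.py
```

```text
16.0 [0.5714 0.0398 0.0954] yaw 3.36 F [-1.3  -0.4   5.26] T [0.085 0.198 0.104] 0.01780680862738306
```

drive_tool(
  series=[
    [0,0,0,0,3,0,255],
    [0,0,0,0,3,0,255],
  ],
)

```text
time_s: 16.2
tool_pos: [0.5714, 0.0397, 0.0954]
tool_rot: [[0.999, 0.001, 0.045], [-0.045, -0.0, 0.999], [0.001, -1.0, 0.0]]
contact_force: [-1.1, 0.4, 5.9]
grip_width: 0.0179
```

```bash
python3 st.py
```

```text
16.2 [0.5714 0.0397 0.0954] yaw -2.61 F [-1.14  0.42  5.85] T [0.101 0.23  0.107] 0.017869169411504942
```

drive_tool(
  series=[
    [0,0,0,0,3,0,255],
    [0,0,0,0,3,0,255],
  ],
)

```text
time_s: 16.4
tool_pos: [0.5714, 0.0398, 0.0954]
tool_rot: [[0.989, 0.001, 0.15], [-0.15, -0.0, 0.989], [0.001, -1.0, 0.0]]
contact_force: [-0.6, 0.0, 5.5]
grip_width: 0.0178
```

```bash
python3 st.py
```

```text
16.4 [0.5714 0.0398 0.0954] yaw -8.6 F [-0.62  0.05  5.52] T [0.046 0.224 0.097] 0.01780829055780056
```

drive_tool(
  series=[
    [0,0,0,0,3,0,255],
    [0,0,0,0,3,0,255],
  ],
)

```text
time_s: 16.6
tool_pos: [0.5714, 0.0397, 0.0954]
tool_rot: [[0.968, 0.001, 0.252], [-0.252, -0.0, 0.968], [0.001, -1.0, 0.0]]
contact_force: [-0.9, 0.5, 5.2]
grip_width: 0.0179
```

```bash
python3 st.py
```

```text
16.6 [0.5714 0.0397 0.0954] yaw -14.6 F [-0.88  0.47  5.19] T [0.144 0.235 0.085] 0.017920500018439627
```

drive_tool(
  series=[
    [0,0,0,0,3,0,255],
    [0,0,0,0,3,0,255],
  ],
)

```text
time_s: 16.8
tool_pos: [0.5711, 0.0398, 0.0952]
tool_rot: [[0.936, 0.0, 0.352], [-0.352, 0.0, 0.936], [0.0, -1.0, 0.0]]
contact_force: [-1.5, 0.2, 4.7]
grip_width: 0.018
```

```bash
python3 st.py
```

```text
16.8 [0.5711 0.0398 0.0952] yaw -20.6 F [-1.49  0.21  4.74] T [0.075 0.257 0.178] 0.017975024014550003
```

drive_tool(
  series=[
    [0,0,0,0,3,0,255],
    [0,0,0,0,3,0,255],
  ],
)

```text
time_s: 17.0
tool_pos: [0.5709, 0.0399, 0.0949]
tool_rot: [[0.894, 0.0, 0.447], [-0.447, 0.0, 0.894], [-0.0, -1.0, 0.0]]
contact_force: [-2.1, 0.3, 1.6]
grip_width: 0.0181
```

```bash
python3 st.py
```

```text
17.0 [0.5709 0.0399 0.0949] yaw -26.58 F [-2.12  0.26  1.57] T [0.153 0.106 0.348] 0.018065079415501516
```

The bite shows: torque has risen to 0.35 and the nut is drawing down from a yaw of about -17 (perhaps -11, as my push pre-compressed the washer). I'll stop near yaw -40, which is 0.38–0.51 rad past either reading.

drive_tool(
  series=[
    [0,0.0002,0,0,3,0,255],
    [0,0.0002,0,0,3,0,255],
  ],
)

```text
time_s: 17.2
tool_pos: [0.5709, 0.04, 0.0946]
tool_rot: [[0.843, 0.0, 0.538], [-0.538, 0.0, 0.843], [-0.0, -1.0, 0.0]]
contact_force: [-1.5, 1.7, 3.6]
grip_width: 0.0175
```

```bash
python3 st.py
```

```text
17.2 [0.5709 0.04   0.0946] yaw -32.56 F [-1.5   1.7   3.57] T [0.27  0.193 0.412] 0.01750546565210744
```

drive_tool(
  series=[
    [0,0.0002,0,0,3,0,255],
    [0,0.0001,0,0,1.5,0,255],
  ],
)

```text
time_s: 17.4
tool_pos: [0.5709, 0.0401, 0.0943]
tool_rot: [[0.798, 0.0, 0.602], [-0.602, 0.0, 0.798], [-0.0, -1.0, 0.0]]
contact_force: [-2.8, 1.9, 4.9]
grip_width: 0.0174
```

```bash
python3 st.py
```

```text
17.4 [0.5709 0.0401 0.0943] yaw -37.03 F [-2.77  1.87  4.89] T [0.394 0.243 0.522] 0.017416612207888076
```

drive_tool(
  series=[
    [0,0,0,0,3,0,255],
  ],
)

```text
time_s: 17.5
tool_pos: [0.5709, 0.0401, 0.0942]
tool_rot: [[0.766, -0.0, 0.643], [-0.643, 0.0, 0.766], [-0.0, -1.0, 0.0]]
contact_force: [-2.0, 1.3, 3.5]
grip_width: 0.018
```

```bash
python3 st.py
python3 - <<'E'
from plant import bot;from h import *
c=bot.capture("wrist");cv2.imwrite("pics/w7.png",c["image"])
E
```

```text
17.5 [0.5709 0.0401 0.0942] yaw -40.0 F [-2.    1.32  3.48] T [0.428 0.201 0.635] 0.017953349270980253
```

View pics/w7.png

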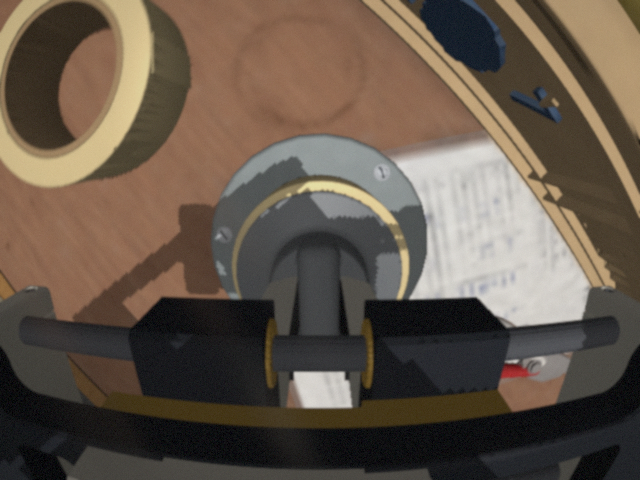

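The picture shows the nut on the roll, bar between the pads at (320,290), and the roll concentric. I'll release now, easing the press first.

drive_tool(
  series=[
    [0,-0.0008,0,0,0,0,255],
    [0,0,0,0,0,0,90],
    [0,0,0,0,0,0,90],
    [0,0,0,0,0,0,90],
    [0,0,0,0,0,0,90],
    [0,0,0,0,0,0,90],
  ],
)

```text
time_s: 18.15
tool_pos: [0.5711, 0.0395, 0.0949]
tool_rot: [[0.766, 0.0, 0.643], [-0.643, -0.0, 0.766], [0.0, -1.0, 0.0]]
contact_force: [0.5, -1.1, 0.1]
grip_width: 0.0531
```

```bash
python3 st.py
```

```text
18.15 [0.5711 0.0395 0.0949] yaw -40.0 F [ 0.49 -1.15  0.1 ] T [-0.004 -0.084 -0.001] 0.05310155890038001
```

drive_tool(
  series=[
    [0,-0.03,0,0,0,0,90],
    [0,-0.04,0,0,0,0,90],
    [0,-0.04,0,0,0,0,90],
    [0,0,-0.035,0,0,0,90],
    [0,0,-0.035,0,0,0,90],
    [0,0,0,0,0,0,90],
    [0,0,0,0,0,0,90],
  ],
)

```text
time_s: 18.85
tool_pos: [0.526, -0.0143, 0.2052]
tool_rot: [[0.765, 0.001, 0.644], [-0.644, 0.0, 0.765], [0.001, -1.0, 0.001]]
contact_force: [-0.3, 0.2, 0.1]
grip_width: 0.0601
```

```bash
python3 st.py
python3 - <<'E'
from plant import bot;from h import *
c=bot.capture("wrist");o=c["image"].copy();a=np.linspace(0,2*np.pi,200)
cv2.imwrite("pics/w8raw.png",o)
for x,y,z,r in((.571,.0394,.067,.047),(.571,.0394,.058,.052)):
    for p in proj(c,np.c_[x+r*np.cos(a),y+r*np.sin(a),0*a+z],True): cv2.circle(o,tuple(int(round(v)) for v in p),0,(0,255,0),-1)
cv2.imwrite("pics/w8.png",o)
c=bot.capture("scene");x,y=proj(c,[.57,.038,.08])[0].astype(int)
cv2.imwrite("pics/s8.png",cv2.resize(c["image"][y-70:y+70,x-90:x+90],None,fx=4,fy=4,interpolation=cv2.INTER_CUBIC))
E
```

```text
18.85 [ 0.526  -0.0143  0.2052] yaw -40.09 F [-0.33  0.21  0.05] T [-0.042 -0.084  0.045] 0.060071399830089224
```

View pics/w8.png

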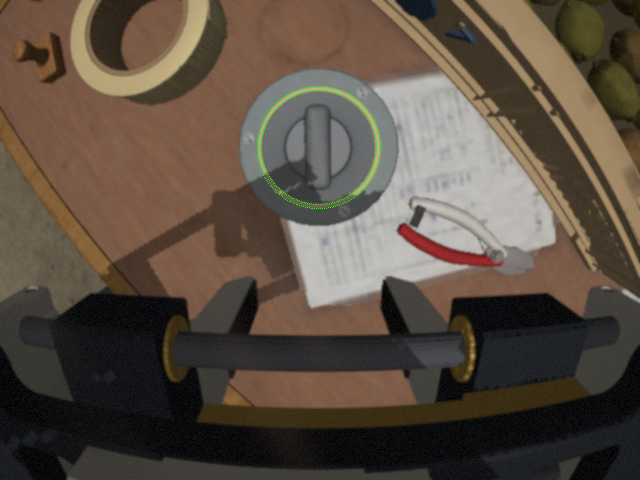

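View pics/s8.png

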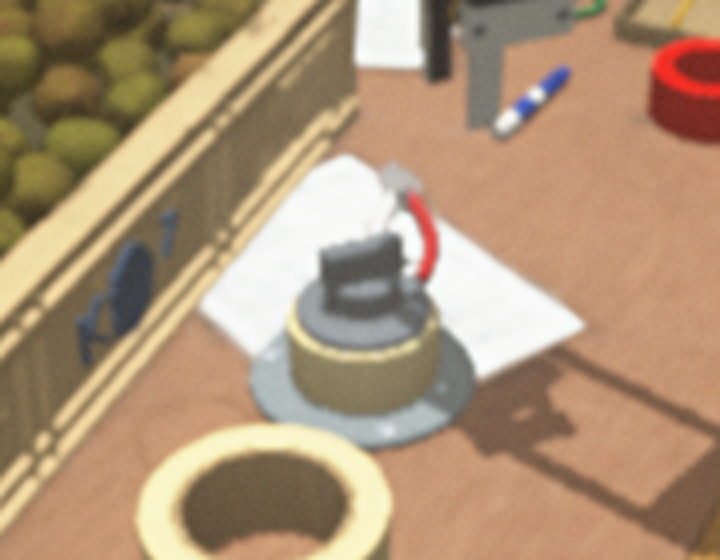

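The nut lies flat and centred on the roll. Its bar is still lined up with the tool at (318,145), so it did not spin back on release. The stamp and marker are where they were and the arm is clear, so I'll hand in.

```bash
python3 -c "
from plant import bot
print(bot.job_done(), bot.state()['time_s'])"
```

```text
the job is handed in; nothing more can be done
the job is handed in; nothing more can be done
```

The clamp nut is on the spindle and holds the roll down, hand-tight by my estimate. The gripper has let go and the job is handed in at about 19 s of the 61 s.

- **Into the thread:** The lugs first rested with the mouth about 65 mm above the bench. I backed the nut about 97° under roughly 8 N. It rode up to about 70.5 mm, then dropped to about 59.6 mm, inside the 59–61 mm window for the thread starts.
- **Tightening:** I turned it about 103° clockwise. It bit after roughly 1.3–1.4 rad, and I stopped about 0.36–0.5 rad past that. The range is because my light downward press blurred where the bite began.
- **Final checks:** The last pictures show the nut flat and centred on the roll, with its bar not sprung back. The stamp and pliers look undisturbed in the wrist picture, the marker in the scene picture. The gripper is well clear, with force and torque close to zero.

**What disagreed:**
- **Torque:** The last reading while turning was 0.63 N m, above the roughly 0.5 N m guide. About 0.1 of that was friction from my press. The angle stayed well under the 0.9 rad limit.
- **Spindle position:** The top and wrist cameras differed by about 2–3 mm. I aimed between them and corrected by feel.

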